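# Hold the blue egg up to the macro camera in the egg tongs

### The job

The blown eggs on the stand are too delicate for bare fingers: pick up the egg tongs by their grip pads, close the rings gently round the middle of the speckled blue egg and lift it out of its cup, leaving the other two eggs where they are. Bring it in the tongs to the macro camera so that the middle of the egg is straight in front of the lens and 6 cm from the glass, and finish while still holding it there, steady, for the photograph.

Things in the scene. Friction and masses are not known exactly. Their poses are not given: they have to be found in the camera images.
- tongs: sprung egg tongs lying flat on the bench, opening sideways: bent steel heel, two steel arms with black ribbed grip pads 50 mm long, 22 mm high, springy legs with red wire rings. 214 mm long, 24 mm high, 75 g, balanced about the pads. Origin: midway between the grip pads, at half height (12 mm above the bench when lying); x points along the tongs to the rings, z up; the heel ends 86 mm behind
- tongs_tip (a point): the point midway between the two rings of the tongs, 115 mm ahead of the tongs' origin along their x axis and at the same height; axes as the tongs. The rings are upright, 24 mm across outside; open, there is 58 mm clear between them, shut and empty 13 mm, narrowing evenly with the squeeze
- tongs_left (a joint): how far the left arm is squeezed, rad: 0 open, 0.12 fully shut against a stop stud, the pads are parallel at half squeeze; the right arm moves alike. Over the pads the tongs measure 56 mm open, 39 mm shut. Squeezing takes 6 N on each pad at first, 14 N to shut them on an egg; the springy legs then press the egg with under 4 N, however hard the squeeze. They spring open if let go
- egg_blue: the speckled blue-green egg, 40 mm tall and 30 mm in diameter, 22 g, standing blunt end down in one of the stand's three cups; origin at its lower end, z up along it
- egg_blue_mid (a point): the middle of the blue egg, on its axis at its widest place, 17.5 mm above its lower end, where the rings should hold it
- egg_white: plain white egg of the same size in another cup; origin at its lower end
- egg_brown: speckled brown egg of the same size in another cup; origin at its lower end
- egg_stand: fixed egg stand: dark wooden board 68 x 226 x 14 mm with three turned cups in a row along its y axis, 72 mm apart, rims 24 mm across and 40 mm above the bench; the widest part of an egg stands about 55 mm above the bench. Origin: centre of the board's underside; any egg may stand in any cup
- macro_camera: fixed macro camera on a post, 192 mm tall, with a white ring light (54 mm across) round the lens; base 95 x 105 mm. Origin: on the bench under the camera; the lens looks along its -x axis, level, 165 mm above the bench
- camera_glass (a point): centre of the front glass of the lens, 165 mm above the bench; axes as the camera (it looks along -x)
- focus (a point): the point straight in front of the lens, 60 mm from the glass along the camera's -x axis, 165 mm above the bench, where the middle of the egg is to be held
- grinder: fixed cream hand grinder at the robot's right, in the way between the arm's start and the work: round foot 280 mm across, 515 mm tall with its hopper to the right and a dark knob to the left at 0.35 m height; origin at the foot's centre on the bench. Go round it close to the robot's base

How it is judged:
On the way, in this order (a step that is already met when the one before it is completed fails the run):
1. the tongs are picked up in the gripper, with the blue egg still in its cup (height (world z) of tongs above 0.03 m and contact force between the fingers and tongs above 1 N and distance of egg_blue from where it was at the start of the episode below 0.01 m), for 0.2 s.
2. the blue egg is gripped in the rings and lifted clear of its cup (distance between egg_blue_mid and tongs_tip below 0.012 m and contact force between tongs and egg_blue above 1 N and height (world z) of egg_blue above 0.055 m and contact force between egg_blue and egg_stand below 0.05 N), for 0.2 s.
At the end, for the whole second after the job is handed in: The gripper still squeezes the tongs; the rings hold the blue egg by its middle (within 12 mm), still (under 2 cm/s), within 15 mm of the point 60 mm straight in front of the lens; the egg touches only the tongs, the tongs not camera or stand; the other eggs stay in place (10 mm) (distance between egg_blue_mid and focus below 0.015 m and distance between egg_blue_mid and tongs_tip below 0.012 m and contact force between tongs and egg_blue above 1 N and contact force between the fingers and tongs above 1 N and value of joint tongs_left above 0.08 rad and linear speed of egg_blue below 0.02 m/s and contact force between each of the arm, the fingers and egg_blue below 0.2 N and contact force between each of egg_blue, tongs and macro_camera below 0.05 N and contact force between tongs and egg_stand below 0.05 N and distance of each of egg_white, egg_brown from where it was at the start of the episode below 0.01 m); the arm keeps its last pose, push and grip.
It fails at once if the robot touches the blue egg with its own fingers or arm (contact force between any of the arm, the fingers and egg_blue above 0.5 N).
It fails at once if the blue egg is pressed hard by the tongs (over 20 N) (contact force between tongs and egg_blue above 20 N).
It fails at once if the white or the brown egg is disturbed (moved more than 15 mm) (distance of any of egg_white, egg_brown from where it was at the start of the episode above 0.015 m).
It also fails if it takes over 45 s, if anything falls off the work surface, if the arm or the gripper's body presses on something with over 40 N, if the wrist force passes 120 N, or if a joint passes its speed limit or range.

### The arm

A 6-joint arm with a two-finger parallel gripper is mounted at the origin on the work surface; the furniture and walls round the work are solid. World frame = base frame: x ahead of the robot, y to its left, z up, the work surface at z = 0. Lengths are in m, angles in rad, forces in N, time in s.
With the tool pointing down it reaches from about 0.35 to 0.975 m from the base axis. Payload 4.9 kg.
Tool frame: the origin (TCP) lies on the centre line of the jaws, within the pads' length; the fingertips stand 22 mm ahead of it and the grasp point (between the pads) lies 3 mm ahead of it (manip.tcp_to_tips is the distance from the TCP to the fingertips, in m); z points along the fingers, x is the direction in which the jaws open and shut, and the axes are right-handed (so a half turn about z gives the same grasp; the last joint's range is limited). The gripper opens to 85 mm and grips with 20 to 120 N. Pads are 22 mm wide; open, the fingers measure 114 mm over their backs; the gripper's body (76 mm by 85 mm) begins 54 mm behind the grasp point. The pads swing forward as they close: fully open they stand 13 mm farther back than shut.
Start: joints at [-1.222, 0.053, 1.613, -0, 1.476, -0.119], TCP at [0.282, -0.558, 0.253] pointing down, gripper open.
Joint ranges: [-3.01, 3.01], [-1.01, 2.22], [0.06, 2.58], [-1.02, 4.17], [0.09, 2.62], [-3.14, 3.14]. Speed limits (rad/s): [2.57, 2.57, 3.14, 3.14, 3.14, 3.14].

### API

Orientations are given as a unit quaternion [w, x, y, z].
In Python, from plant import manip gives the robot as it stands.
- The arm moves only by the shell command python3 -m pendant 'ROWS'. ROWS is a JSON object of lists of equal length, an entry for each row: "linear": the shift along the tool's x, y, z in cm, a list of three; "rotation": the turn, a rotation vector about the tool's x, y, z in degrees, a list of three; "grip": the closure, from 0 (fully open) to 1 (shut). A call has exactly 10 rows; each row is the pose to reach, as a shift and turn from the pose commanded when the call began, along the tool's axes at that moment; what a row does not reach only later rows make up. A row lasts 1/12 s, in which the tool goes at most 41.7 mm and 7.16 degrees, less where a joint would pass 70% of its speed; a pose out of reach is approached as far as the arm can. A call with a gripper value outside its range is refused whole. The fingers move at their own pace and stop on an object; the grip force is fixed at half the most. Time passes only in rows, so rows that repeat a pose let the fingers close, or fill a call up. It gives the time, the measured TCP pose, the force and the opening at its end, in the units of the state.
- manip.state(): the state, without advancing time (a new reading comes with each control period).
- manip.grab_frame(name): name is "scene" or "side" or "wrist"; returns the picture (400x640x3 uint8, red, green, blue); there is no depth.
- manip.calibration(name): a dict with "fx", "fy", "cx", "cy" (pixels), "cam_to_world" (4x4, takes a point from camera to world coordinates). Camera axes: x right, y up, looking along -z (the intrinsics and any distortion apply to the point x, -y, -z); pixel columns grow to the right and rows downward; lengths in m; the calibration is good to about 2 mm. A picture is of the moment at which its call begins: read the wrist's pose just before it. calibration takes no time and is no camera call; for the wrist camera it gives the pose at the moment of the call.
- manip.job_done(): hands the job in, once; it reports no verdict.
The state is a dict: "time": time; "joint_pos": joint angles; "joint_vel": joint speeds; "joint_efforts": joint torques, N m; "tool_pos": TCP position; "tool_rot": TCP orientation; "contact_force": force on the tool from outside, world axes, zero at the start; "ft_torque": the same for the moment, N m; "gripper_width": opening from 0.0 (shut) to 1.0 (fully open).
Only numpy, scipy, OpenCV 4.12 (cv2) and the standard library are available. Lean on these libraries where they do the work, as an engineer would, in place of code of your own. Each camera call takes 0.05 s, during which the arm holds its last target. There are 200 camera calls.

## Working session

There is one attempt and no reset: what is moved stays moved. The work goes in short steps, Python scripts to look and compute and a shell command to move; the robot and the scene stay as the last step left them, time stands still between calls to the robot, and variables do not carry over. Pictures are saved under pics/ and viewed, about 8 in all and at most 12, crops included, and the job is handed in when it is done.

```bash
mkdir -p pics; ls
python3 - <<'E'
from plant import manip
import cv2,numpy as np
for n in("scene","side"):
    im=manip.grab_frame(n); cv2.imwrite(f"pics/{n}0.png",im[:,:,::-1])
    c=manip.calibration(n); print(n,{k:(np.round(v,4).tolist()) for k,v in c.items()})
print(manip.state())
E
```

```text
pics
scene {'fx': 514.8436, 'fy': 514.8436, 'cx': 314.2859, 'cy': 200.4921, 'cam_to_world': [[0.763, 0.3999, -0.5078, -0.2445], [-0.6463, 0.4846, -0.5894, -0.9179], [0.0103, 0.7779, 0.6282, 1.0875], [0.0, 0.0, 0.0, 1.0]]}
side {'fx': 486.7728, 'fy': 486.7728, 'cx': 314.5808, 'cy': 204.8423, 'cam_to_world': [[0.9643, -0.2307, 0.1304, 0.711], [0.2648, 0.8583, -0.4395, -0.6206], [-0.0105, 0.4583, 0.8887, 1.4242], [0.0, 0.0, 0.0, 1.0]]}
{'time': 0.1, 'joint_pos': array([-1.22201827e+00,  5.33525554e-02,  1.61415959e+00, -1.06533295e-05,
        1.47598039e+00, -1.19028599e-01]), 'joint_vel': array([-0.00047612, -0.00263322, -0.00344452,  0.00020343, -0.00089121,
        0.00089168]), 'joint_efforts': array([ 2.74022013e-04, -3.94905102e+01, -3.71363139e+01, -1.26931045e-04,
        3.90175977e-03,  2.79731118e-06]), 'tool_pos': array([ 0.28163455, -0.55736802,  0.25214591]), 'tool_rot': array([-5.86134084e-04,  8.51742122e-01, -5.23960356e-01, -7.47568596e-04]), 'contact_force': array([ 0.38911993, -0.4909643 ,  0.6345329 ]), 'ft_torque': array([-0.00384303, -0.0608538 , -0.01301832]), 'gripper_width': 0.9985448606362435}
```

View pics/scene0.png

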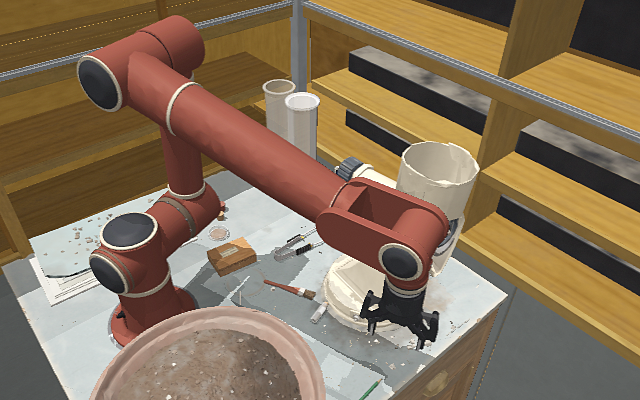

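View pics/side0.png

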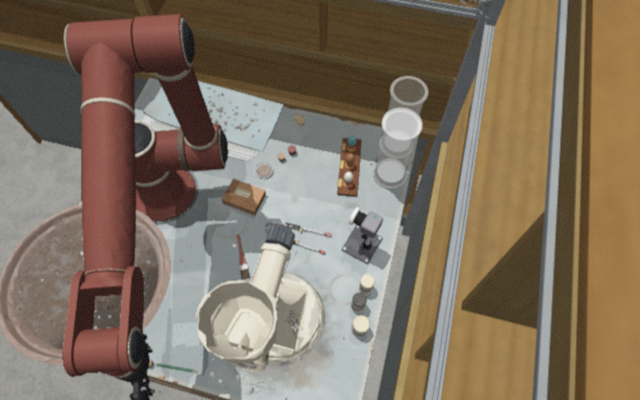

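```bash
cat > h.py <<'E'
import numpy as np,cv2
from plant import manip
def ray(n,u,v,z,c=None):
    c=c or manip.calibration(n); T=np.array(c["cam_to_world"])
    d=T[:3,:3]@np.array([(u-c["cx"])/c["fx"],-(v-c["cy"])/c["fy"],-1]); o=T[:3,3]
    return o+d*(z-o[2])/d[2]
def proj(n,p,c=None):
    c=c or manip.calibration(n); T=np.array(c["cam_to_world"])
    q=T[:3,:3].T@(np.array(p)-T[:3,3]); return np.array([c["cx"]-c["fx"]*q[0]/q[2],c["cy"]+c["fy"]*q[1]/q[2]])
E
python3 - <<'E'
import cv2
im=cv2.imread("pics/side0.png")[125:275,230:430]
cv2.imwrite("pics/c1.png",cv2.resize(im,None,fx=4,fy=4,interpolation=cv2.INTER_CUBIC))
E
```

```text
(no output)
```

View pics/c1.png

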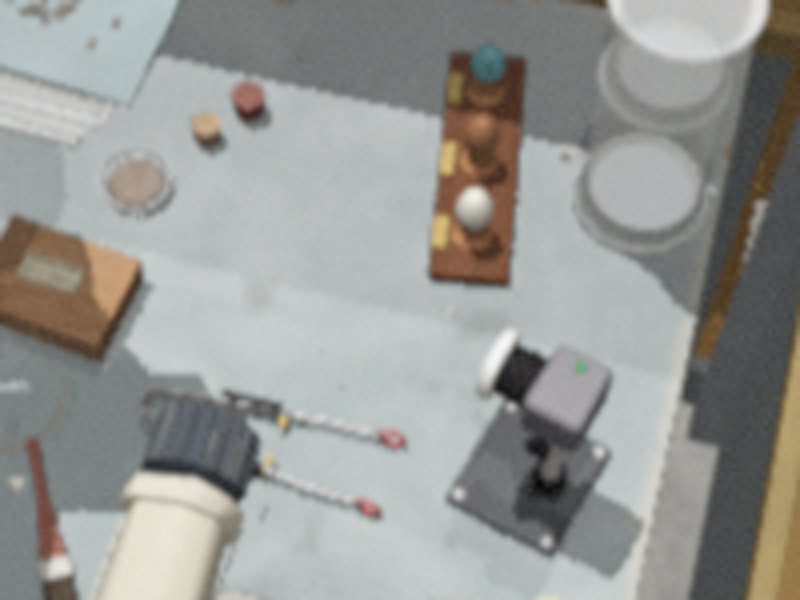

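Run:
```python
from h import *
np.set_printoptions(precision=4,suppress=True)
P=dict(blue=(488,65,.055),brown=(482,132,.055),white=(474,208,.055),st1=(450,52,.014),st2=(525,58,.014),st3=(508,283,.014),st4=(431,278,.014),
ring1=(392,438,.012),ring2=(369,508,.012),leg1=(285,422,.012),leg2=(267,463,.012),heel=(145,400,.012),padend=(225,395,.023),knob=(200,440,.35),
light=(498,362,.165),b1=(512,407,.012),b2=(605,452,.012),b3=(548,545,.012),b4=(458,493,.012),jar=(640,190,.0),jartop=(690,10,.2))
R={}
for k,(u,v,z) in P.items():
    R[k]=ray("side",230+(u+.5)/4-.5,125+(v+.5)/4-.5,z); print(k,R[k])
tip=(R['ring1']+R['ring2'])/2; d=R['ring1']-R['ring2']; print('tip',tip,np.linalg.norm(d))
x=np.array([-d[1],d[0],0]);
x=(R['ring1']+R['ring2']-R['leg1']-R['leg2']);x[2]=0;x/=np.linalg.norm(x);print('x',x,np.degrees(np.arctan2(x[1],x[0])),'perp',np.degrees(np.arctan2(d[1],d[0]))-90,'origin',tip-.115*x,'heel',tip-.201*x)
a=(R['b1']-R['b2']+R['b4']-R['b3']);print('cam -x?',np.degrees(np.arctan2(a[1],a[0])),np.linalg.norm(R['b1']-R['b2']),np.linalg.norm(R['b1']-R['b4']),'c',(R['b1']+R['b2']+R['b3']+R['b4'])/4)
s=R['st1']+R['st2']-R['st3']-R['st4'];print('stand y',np.degrees(np.arctan2(s[1],s[0])),'c',(R['st1']+R['st2']+R['st3']+R['st4'])/4, np.linalg.norm(s)/2)
```

```text
blue [0.5669 0.3244 0.055 ]
brown [0.5776 0.2577 0.055 ]
white [0.5884 0.1846 0.055 ]
st1 [0.5272 0.3576 0.014 ]
st2 [0.5921 0.3683 0.014 ]
st3 [0.6284 0.1464 0.014 ]
st4 [0.5662 0.1345 0.014 ]
ring1 [ 0.5713 -0.0121  0.012 ]
ring2 [ 0.5691 -0.0742  0.012 ]
leg1 [ 0.4857 -0.0208  0.012 ]
leg2 [ 0.4818 -0.0585  0.012 ]
heel [ 0.3721 -0.0315  0.012 ]
padend [ 0.4349 -0.0153  0.023 ]
knob [ 0.4935 -0.1891  0.35  ]
light [ 0.645  -0.0005  0.165 ]
b1 [0.6568 0.0388 0.012 ]
b2 [0.7363 0.0199 0.012 ]
b3 [ 0.7099 -0.0678  0.012 ]
b4 [ 0.6329 -0.044   0.012 ]
jar [0.7156 0.2708 0.    ]
jartop [0.7203 0.3141 0.2   ]
tip [ 0.5702 -0.0432  0.012 ] 0.062149235210359186
x [ 0.9992 -0.0407  0.    ] -2.3302754962241723 perp -2.0644071143990033 origin [ 0.4553 -0.0385  0.012 ] heel [ 0.3694 -0.035   0.012 ]
cam -x? 164.718902238998 0.08167557054889807 0.08627319116128777 c [ 0.684  -0.0133  0.012 ]
stand y 99.6066176056326 c [0.5785 0.2517 0.014 ] 0.22561313037068625
```

Run:
```python
from h import *
np.set_printoptions(precision=3,suppress=True)
# side: hopper rim ellipse extremes; foot edge extremes
for k,(u,v,z) in dict(hopL=(197,318,.515),hopR=(278,318,.515),hopT=(237,282,.515),hopB=(237,357,.515),footR=(324,315,.0),footR2=(310,283,0.),footB=(285,358,0),knob=(280,235,.35),neck=(265,290,.35)).items(): print(k,ray("side",u,v,z), np.linalg.norm(ray("side",u,v,z)[:2]))
for k,(u,v,z) in dict(hopL=(402,162,.515),hopR=(477,170,.515),footL=(325,295,0),knob=(350,170,.35),knob2=(365,180,.35),footT=(345,258,0)).items(): print('scene',k,ray("scene",u,v,z))
```

```text
hopL [ 0.427 -0.459  0.515] 0.6275119215174204
hopR [ 0.575 -0.419  0.515] 0.7114063496413984
hopT [ 0.477 -0.373  0.515] 0.6052611922315125
hopB [ 0.524 -0.507  0.515] 0.728981909863572
footR [ 0.626 -0.261  0.   ] 0.6780559185294337
footR2 [ 0.559 -0.178  0.   ] 0.5870211392299501
footB [ 0.55  -0.409  0.   ] 0.6858167786892787
knob [ 0.495 -0.19   0.35 ] 0.5298242227001269
neck [ 0.502 -0.329  0.35 ] 0.6005310377975323
scene hopL [ 0.428 -0.399  0.515]
scene hopR [ 0.52  -0.509  0.515]
scene footL [ 0.391 -0.231  0.   ]
scene knob [ 0.497 -0.191  0.35 ]
scene knob2 [ 0.496 -0.244  0.35 ]
scene footT [ 0.53  -0.162  0.   ]
```

Run:
```python
from h import *
np.set_printoptions(precision=3,suppress=True)
for z in (0,.1,.2,.3,-.3,-.6):
  print(z,'side R',ray("side",172,270,z)[:2],'T',ray("side",85,206,z)[:2],'L',ray("side",0,290,z)[:2],'scene R',ray("scene",326,380,z)[:2],'T',ray("scene",220,306,z)[:2],'L',ray("scene",91,395,z)[:2])
```

```text
0 side R [ 0.137 -0.249] T [-0.23  -0.118] L [-0.345 -0.446] scene R [ 0.222 -0.427] T [ 0.15 -0.08] L [-0.214 -0.112]
0.1 side R [ 0.177 -0.275] T [-0.164 -0.153] L [-0.271 -0.458] scene R [ 0.179 -0.472] T [ 0.113 -0.157] L [-0.217 -0.186]
0.2 side R [ 0.217 -0.301] T [-0.098 -0.188] L [-0.196 -0.47 ] scene R [ 0.136 -0.517] T [ 0.077 -0.234] L [-0.22 -0.26]
0.3 side R [ 0.258 -0.327] T [-0.032 -0.224] L [-0.122 -0.483] scene R [ 0.093 -0.563] T [ 0.041 -0.311] L [-0.223 -0.334]
-0.3 side R [ 0.016 -0.171] T [-0.428 -0.012] L [-0.567 -0.409] scene R [ 0.351 -0.292] T [0.258 0.151] L [-0.206  0.11 ]
-0.6 side R [-0.105 -0.093] T [-0.626  0.094] L [-0.789 -0.372] scene R [ 0.479 -0.156] T [0.367 0.383] L [-0.198  0.333]
```

```bash
python3 -m pendant '{"linear":[[0,0,-3],[-3,0,-5],[-6,0,-7],[-9.5,0,-8],[-13,0,-8],[-16.5,0,-8],[-20,0,-8],[-23,0,-8],[-24.4,0,-8],[-24.4,0,-8]],"rotation":[[0,0,0],[0,0,0],[0,0,0],[0,0,0],[0,0,0],[0,0,0],[0,0,0],[0,0,0],[0,0,0],[0,0,0]],"grip":[0,0,0,0,0,0,0,0,0,0]}'
cat > goal.py <<'E'
# shift/turn (tool axes, cm/deg) from present measured pose to a target pos + tool yaw (pointing down)
import sys
from h import *
from scipy.spatial.transform import Rotation as Ro
def goal(p,yaw):
    s=manip.state(); w,x,y,z=s["tool_rot"]; R=Ro.from_quat([x,y,z,w])
    a=np.radians(yaw); G=Ro.from_matrix(np.array([[np.cos(a),np.sin(a),0],[np.sin(a),-np.cos(a),0],[0,0,-1]]))
    return np.round(R.inv().apply(np.array(p)-s["tool_pos"])*100,2),np.round(np.degrees((R.inv()*G).as_rotvec()),2)
if __name__=="__main__":
    v=list(map(float,sys.argv[1:]))
    while v: print(*goal(v[:3],v[3])); v=v[4:]
E
python3 goal.py .25 -.28 .33 -70  .32 -.2 .33 -80 .37 -.1 .33 -90 .40 -.038 .25 -92.2
```

```text
time: 0.93
tool_pos: [0.1711, -0.3384, 0.3334]
tool_rot: [0.001, 0.852, -0.524, 0.001]
contact_force: [-0.7, -0.4, -0.1]
gripper_width: 0.996
[-1.66 -9.67  0.33] [ 0.02 -0.08  6.78]
[ -5.64 -19.53   0.32] [ 1.000e-02 -9.000e-02  1.678e+01]
[-12.32 -28.5    0.31] [ 0.   -0.09 26.78]
[-16.51 -33.97   8.3 ] [ 0.   -0.09 28.98]
```

```bash
python3 -m pendant '{"linear":[[-0.5,-3.3,0.3],[-1.1,-6.5,0.3],[-1.7,-9.7,0.3],[-3,-13,0.3],[-4.3,-16.3,0.3],[-5.7,-19.5,0.3],[-7.9,-22.5,0.3],[-10.1,-25.5,0.3],[-12.3,-28.5,0.3],[-14,-31,1.8]],"rotation":[[0,0,2],[0,0,4],[0,0,7],[0,0,10],[0,0,13],[0,0,17],[0,0,20],[0,0,23],[0,0,27],[0,0,29]],"grip":[0,0,0,0,0,0,0,0,0,0]}'
python3 goal.py .40 -.038 .25 -92.2
```

```text
time: 1.77
tool_pos: [0.3877, -0.0736, 0.318]
tool_rot: [0.001, -0.693, 0.721, -0.002]
contact_force: [0.8, -0.0, -0.0]
gripper_width: 0.997
[-3.61 -1.05  6.8 ] [-0.31 -0.08 -0.08]
```

```bash
python3 -m pendant '{"linear":[[-1.2,-0.4,1],[-2.4,-0.7,2],[-3.6,-1.1,3],[-3.6,-1.1,3],[-3.6,-1.1,3],[-3.6,-1.1,3],[-3.6,-1.1,3],[-3.6,-1.1,3],[-3.6,-1.1,3],[-3.6,-1.1,3]],"rotation":[[0,0,0],[0,0,0],[0,0,0],[0,0,0],[0,0,0],[0,0,0],[0,0,0],[0,0,0],[0,0,0],[0,0,0]],"grip":[0,0,0,0,0,0,0,0,0,0]}'
python3 - <<'E'
from h import *
import pickle
c=manip.calibration("wrist");im=manip.grab_frame("wrist");pickle.dump(c,open("w1.pkl","wb"));cv2.imwrite("pics/w1.png",im[:,:,::-1]);print(np.round(c["cam_to_world"],3))
for p in ([.4553,-.0385,.012],[.5702,-.0432,.012],[.567,.324,.055],[.645,-.0005,.165]): print(proj("wrist",p,c))
E
```

```text
time: 2.6
tool_pos: [0.3978, -0.0402, 0.2858]
tool_rot: [0.0, -0.693, 0.721, -0.0]
contact_force: [0.8, -0.1, 0.1]
gripper_width: 0.997
[[-0.038  0.95   0.309  0.477]
 [-0.999 -0.036 -0.011 -0.043]
 [ 0.001 -0.309  0.951  0.407]
 [ 0.     0.     0.     1.   ]]
[316.6689421 130.3027508]
[316.59029221  34.56870379]
[-13.60482432  41.66640852]
[ 242.35682086 -160.27750664]
```

View pics/w1.png

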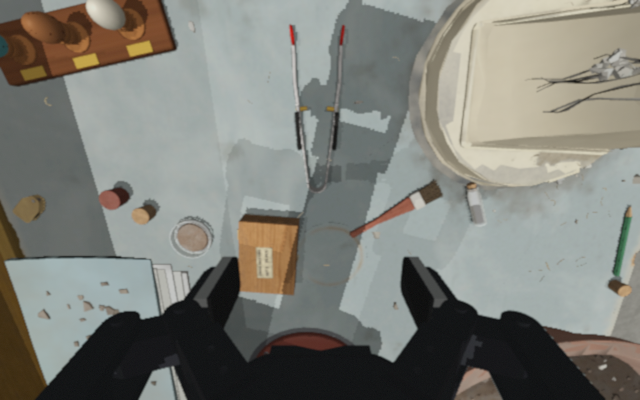

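```bash
python3 - <<'E'
from h import *
import pickle
c=pickle.load(open("w1.pkl","rb"))
for u,v,z in((292,25,.02),(345,25,.02),(292,44,.02),(342,44,.02),(298,113,.02),(335,113,.02),(298,148,.02),(335,148,.02),(317,191,.012),(317,183,.02)): print(u,v,np.round(ray("w",u,v,z,c),4))
E
python3 goal.py .456 -.0385 .08 -92.2 .456 -.0385 .024 -92.2
```

```text
292 25 [ 0.5795 -0.014   0.02  ]
345 25 [ 0.5771 -0.0778  0.02  ]
292 44 [ 0.5593 -0.0126  0.02  ]
342 44 [ 0.557  -0.0739  0.02  ]
298 113 [ 0.4787 -0.015   0.02  ]
335 113 [ 0.4768 -0.0636  0.02  ]
298 148 [ 0.4333 -0.0121  0.02  ]
335 148 [ 0.4314 -0.0626  0.02  ]
317 191 [ 0.3694 -0.0354  0.012 ]
317 183 [ 0.3833 -0.036   0.02  ]
[-0.39 -5.8  20.57] [-0.04 -0.01 -0.04]
[-0.39 -5.8  26.17] [-0.04 -0.01 -0.04]
```

```bash
python3 -m pendant '{"linear":[[-0.2,-2,3.5],[-0.4,-4,7],[-0.4,-5.8,10],[-0.4,-5.8,14],[-0.4,-5.8,18],[-0.4,-5.8,21],[-0.4,-5.8,23],[-0.4,-5.8,24.5],[-0.4,-5.8,25.3],[-0.4,-5.8,25.3]],"rotation":[[0,0,0],[0,0,0.4],[0,0,0.4],[0,0,0.4],[0,0,0.4],[0,0,0.4],[0,0,0.4],[0,0,0.4],[0,0,0.4],[0,0,0.4]],"grip":[0,0,0,0.05,0.1,0.1,0.15,0.2,0.2,0.2]}'
python3 - <<'E'
from h import *
c=manip.calibration("wrist");im=manip.grab_frame("wrist");cv2.imwrite("pics/w2.png",im[:,:,::-1])
E
python3 goal.py .456 -.0385 .024 -92.6
```

```text
time: 3.48
tool_pos: [0.4544, -0.0377, 0.0304]
tool_rot: [-0.001, -0.691, 0.723, 0.002]
contact_force: [0.6, -0.4, -0.1]
gripper_width: 0.8
[ 0.05 -0.05  0.79] [ 0.08  0.02 -0.01]
```

View pics/w2.png

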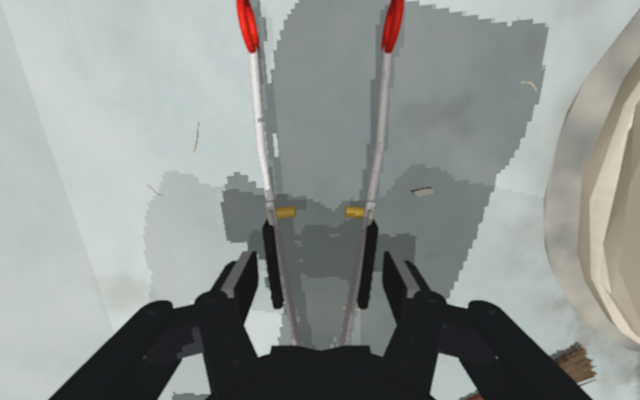

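```bash
python3 -m pendant '{"linear":[[0,0,0.4],[0,0,0.7],[0,0,0.7],[0,0,0.7],[0,0,0.7],[0,0,0.7],[0,0,0.7],[0,0,0.7],[0,0,0.7],[0,0,0.7]],"rotation":[[0,0,0],[0,0,0],[0,0,0],[0,0,0],[0,0,0],[0,0,0],[0,0,0],[0,0,0],[0,0,0],[0,0,0]],"grip":[0.2,0.25,0.3,0.33,0.36,0.38,0.40,0.40,0.40,0.40]}'
python3 -m pendant '{"linear":[[0,0,-1],[0,0,-2],[0,0,-3],[0,0,-4],[0,0,-6],[0,0,-8],[0,0,-10],[0,0,-12],[0,0,-12],[0,0,-12]],"rotation":[[0,0,0],[0,0,0],[0,0,0],[0,0,0],[0,0,0],[0,0,0],[0,0,0],[0,0,0],[0,0,0],[0,0,0]],"grip":[0.4,0.4,0.4,0.4,0.4,0.4,0.4,0.4,0.4,0.4]}'
python3 - <<'E'
from h import *
import pickle
c=manip.calibration("wrist");im=manip.grab_frame("wrist");cv2.imwrite("pics/w3.png",im[:,:,::-1])
pickle.dump((c,manip.state()),open("w3.pkl","wb"))
E
```

```text
time: 4.37
tool_pos: [0.457, -0.0382, 0.0269]
tool_rot: [0.001, -0.691, 0.723, -0.001]
contact_force: [-1.2, 1.0, 7.3]
gripper_width: 0.601
time: 5.2
tool_pos: [0.4568, -0.0382, 0.1471]
tool_rot: [0.001, -0.691, 0.723, -0.002]
contact_force: [-0.7, -0.6, -0.8]
gripper_width: 0.601
```

View pics/w3.png

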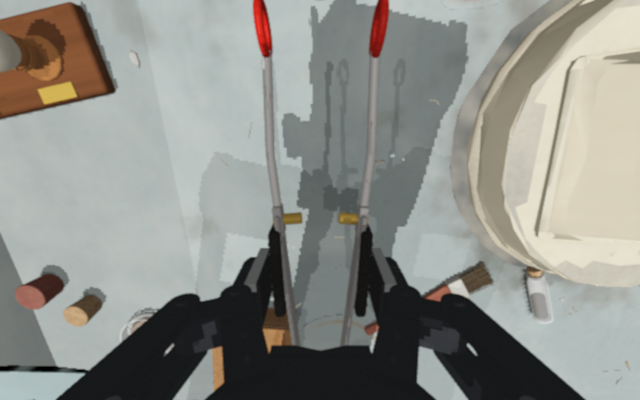

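```bash
python3 - <<'E'
from h import *
import pickle
c,s=pickle.load(open("w3.pkl","rb"))
from scipy.spatial.transform import Rotation as Ro
p=s["tool_pos"];q=s["tool_rot"];Rt=Ro.from_quat([q[1],q[2],q[3],q[0]]).as_matrix()
f=-Rt[:,1]; l=-Rt[:,0]  # forward, left?
l=np.array([-f[1],f[0],0])
for pitch in(-4,0,4):
  a=np.radians(pitch); F=f*np.cos(a)+np.array([0,0,1])*np.sin(a); U=np.cross(F,l)
  o=p+[0,0,-.015]
  for off in(.0245,-.0245):
    th=np.linspace(0,6.28,60); pts=np.array([proj("w",o+.115*F+off*l+.012*(np.cos(t)*F+np.sin(t)*U),c) for t in th])
    print(pitch,off,'ring v',pts[:,1].min().round(1),pts[:,1].max().round(1),'u',pts[:,0].min().round(1),pts[:,0].max().round(1), proj("w",o+.02*f,c).round(1))
E
python3 goal.py .43 .21 .19 -84  .454 .305 .19 -80.4
```

```text
-4 0.0245 ring v 2.1 63.7 u 259.9 270.1 [318.9 231.9]
-4 -0.0245 ring v 2.4 63.9 u 367.8 377.8 [318.9 231.9]
0 0.0245 ring v -6.3 60.0 u 255.6 267.2 [318.9 231.9]
0 -0.0245 ring v -6.1 60.1 u 370.6 382.0 [318.9 231.9]
4 0.0245 ring v -14.2 57.1 u 250.8 264.0 [318.9 231.9]
4 -0.0245 ring v -13.9 57.3 u 373.7 386.7 [318.9 231.9]
[-24.65   3.7   -4.46] [-0.04 -0.01 -8.6 ]
[-34.25   1.73  -4.46] [-4.00e-02 -1.00e-02 -1.22e+01]
```

```bash
python3 -m pendant '{"linear":[[0,1.5,-1],[-1.5,3,-2.5],[-4.5,3.7,-4.4],[-8,3.7,-4.4],[-11.5,3.7,-4.4],[-15,3.7,-4.4],[-18.5,3.7,-4.4],[-22,3.7,-4.4],[-25,3.7,-4.4],[-27,3.5,-4.4]],"rotation":[[0,0,0],[0,0,0],[0,0,-1],[0,0,-2],[0,0,-3],[0,0,-5],[0,0,-7],[0,0,-9],[0,0,-11],[0,0,-12.2]],"grip":[0.4,0.4,0.4,0.4,0.4,0.4,0.4,0.4,0.4,0.4]}'
python3 goal.py .454 .305 .19 -80.4 .444 .250 .19 -80.4
```

```text
time: 6.08
tool_pos: [0.4315, 0.2356, 0.1871]
tool_rot: [0.001, 0.765, -0.644, -0.001]
contact_force: [0.2, -1.1, -0.4]
gripper_width: 0.603
[-6.46 -3.4  -0.31] [0.21 0.   0.22]
[-1.21 -1.48 -0.3 ] [0.21 0.   0.22]
```

```bash
python3 -m pendant '{"linear":[[-2,-1,0],[-4,-2,0],[-5.5,-2.8,0],[-6.5,-3.4,0],[-6.5,-3.4,0],[-6.5,-3.4,0],[-6.5,-3.4,0],[-6.5,-3.4,0],[-6.5,-3.4,0],[-6.5,-3.4,0]],"rotation":[[0,0,0],[0,0,0],[0,0,0],[0,0,0],[0,0,0],[0,0,0],[0,0,0],[0,0,0],[0,0,0],[0,0,0]],"grip":[0.4,0.4,0.4,0.4,0.4,0.4,0.4,0.4,0.4,0.4]}'
python3 - <<'E'
from h import *
import pickle
s=manip.state();c=manip.calibration("wrist");im=manip.grab_frame("wrist");cv2.imwrite("pics/w4.png",im[:,:,::-1])
pickle.dump((c,s),open("w4.pkl","wb"));print(s["tool_pos"],s["tool_rot"]);print(proj("w",[.567,.3244,.055],c))
E
```

```text
time: 6.92
tool_pos: [0.4558, 0.3025, 0.1894]
tool_rot: [-0.0, 0.764, -0.646, 0.0]
contact_force: [-0.4, 0.0, -1.5]
gripper_width: 0.6
[0.45578037 0.30248743 0.18941767] [-6.19696799e-05  7.63537354e-01 -6.45763656e-01  7.51207410e-05]
[315.8482752   70.14596583]
```

View pics/w4.png

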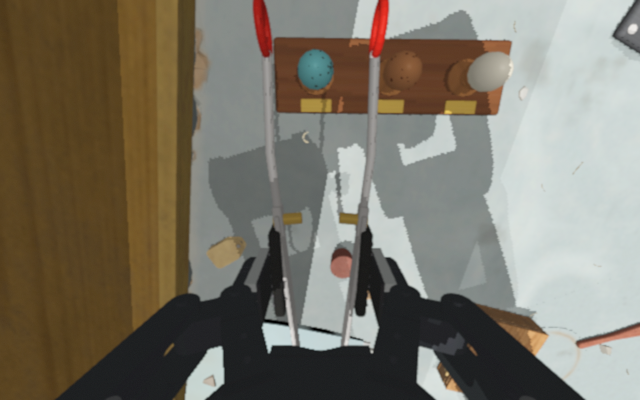

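```bash
python3 goal.py .4535 .3059 .0700 -80.4
```

```text
[-0.36  0.18 11.95] [-0.02  0.   -0.04]
```

```bash
python3 -m pendant '{"linear":[[-0.2,0.1,0.5],[-0.4,0.2,2],[-0.4,0.2,4],[-0.4,0.2,6],[-0.4,0.2,8],[-0.4,0.2,9.5],[-0.4,0.2,10.7],[-0.4,0.2,11.6],[-0.4,0.2,12],[-0.4,0.2,12]],"rotation":[[0,0,0],[0,0,0],[0,0,0],[0,0,0],[0,0,0],[0,0,0],[0,0,0],[0,0,0],[0,0,0],[0,0,0]],"grip":[0.4,0.4,0.4,0.4,0.4,0.4,0.4,0.4,0.4,0.4]}'
python3 - <<'E'
from h import *
import pickle
s=manip.state();c=manip.calibration("wrist");im=manip.grab_frame("wrist");sd=manip.grab_frame("scene")[:,:,::-1]
u,v=proj("scene",[.567,.3244,.055]).astype(int);print(u,v)
v=max(v,50);crop=cv2.resize(sd[v-50:v+50,max(u-80,0):max(u-80,0)+160],None,fx=4,fy=4,interpolation=cv2.INTER_CUBIC)
cv2.imwrite("pics/w5.png",np.vstack([im[:200,:,::-1],crop[:400]]))
pickle.dump((c,s),open("w5.pkl","wb"));print(s["tool_pos"],s["contact_force"]);print(proj("w",[.567,.3244,.055],c))
E
```

```text
time: 7.8
tool_pos: [0.4527, 0.3065, 0.0685]
tool_rot: [0.001, 0.764, -0.645, -0.0]
contact_force: [0.6, 0.7, -1.2]
gripper_width: 0.603
258 165
[0.4527243  0.30651119 0.06845901] [ 0.55038944  0.6933284  -1.23629838]
[322.78811755  21.14257732]
```

View pics/w5.png

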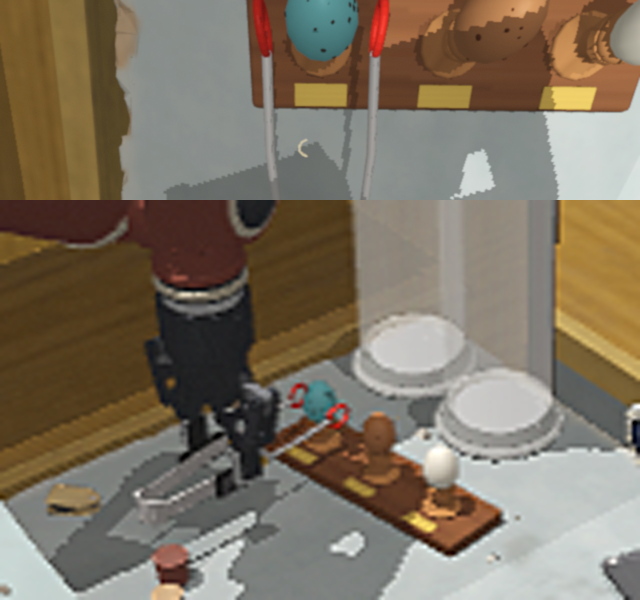

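```bash
python3 -m pendant '{"linear":[[0,0,0],[0,0,0],[0,0,0],[0,0,0],[0,0,0],[0,0,0],[0,0,0],[0,0,0],[0,0,0],[0,0,0]],"rotation":[[0,0,0],[0,0,0],[0,0,0],[0,0,0],[0,0,0],[0,0,0],[0,0,0],[0,0,0],[0,0,0],[0,0,0]],"grip":[0.42,0.44,0.46,0.48,0.50,0.52,0.54,0.57,0.6,0.6]}'
python3 -m pendant '{"linear":[[0,0,0],[0,0,-0.3],[0,0,-0.7],[0,0,-1.2],[0,0,-1.8],[0,0,-2.5],[0,0,-3.3],[0,0,-4],[0,0,-4],[0,0,-4]],"rotation":[[0,0,0],[0,0,0],[0,0,0],[0,0,0],[0,0,0],[0,0,0],[0,0,0],[0,0,0],[0,0,0],[0,0,0]],"grip":[0.6,0.6,0.6,0.6,0.6,0.6,0.6,0.6,0.6,0.6]}'
python3 - <<'E'
from h import *
import pickle
s=manip.state();c=manip.calibration("wrist");im=manip.grab_frame("wrist");sd=manip.grab_frame("scene")[:,:,::-1]
crop=cv2.resize(sd[115:215,178:338],None,fx=4,fy=4,interpolation=cv2.INTER_CUBIC)
cv2.imwrite("pics/w6.png",np.vstack([im[:200,:,::-1],crop[:400]]))
print(s["tool_pos"])
E
```

```text
time: 8.73
tool_pos: [0.4533, 0.3068, 0.0695]
tool_rot: [-0.0, 0.764, -0.645, 0.0]
contact_force: [-0.2, 0.1, 0.4]
gripper_width: 0.423
time: 9.57
tool_pos: [0.4537, 0.3069, 0.1103]
tool_rot: [-0.001, 0.764, -0.645, 0.0]
contact_force: [-0.4, 1.2, 0.1]
gripper_width: 0.419
[0.45365951 0.30692293 0.11029595]
```

View pics/w6.png

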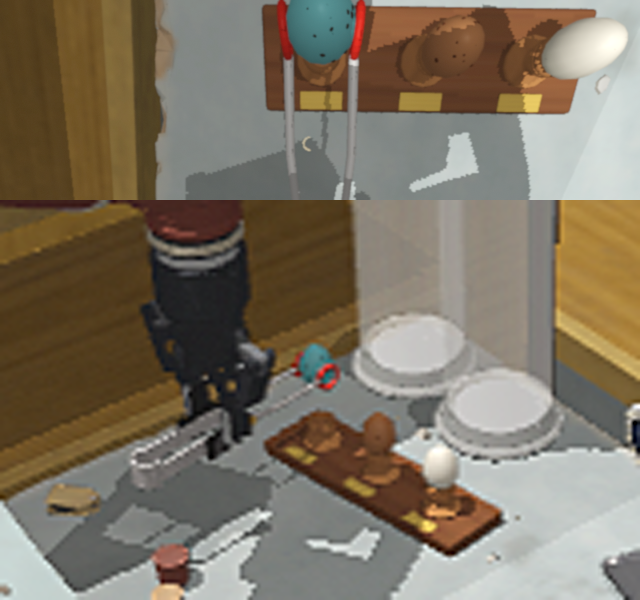

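Run:
```python
from h import *
a=manip.grab_frame("scene")[:,:,::-1];b=manip.grab_frame("side")[:,:,::-1]
print(proj("scene",[.645,0,.165]),proj("side",[.645,0,.165]))
u,v=proj("scene",[.67,-.01,.1]).astype(int);print(u,v)
A=cv2.resize(a[v-45:v+35,u-40:u+40],None,fx=5,fy=5,interpolation=cv2.INTER_CUBIC)
B=cv2.resize(b[195:275,335:415],None,fx=5,fy=5,interpolation=cv2.INTER_CUBIC)
cv2.imwrite("pics/m.png",np.hstack([A,B]))
```

```text
[339.15999314 173.34480211] [354.1784982  214.97073658]
346 188
```

View pics/m.png

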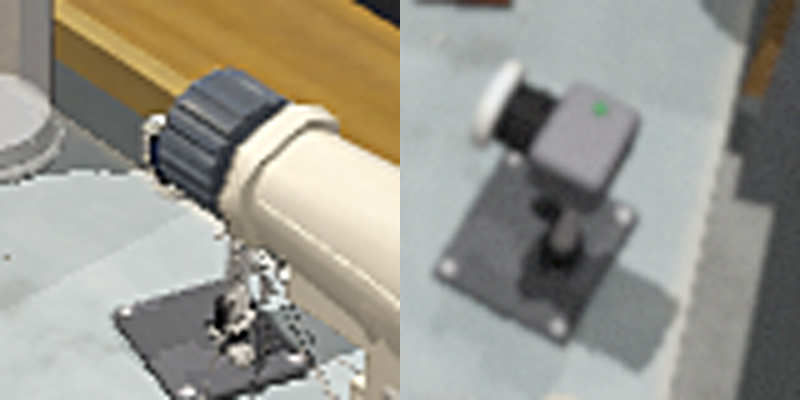

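Run:
```python
from h import *
from scipy.optimize import minimize
b=cv2.imread("pics/m.png")[:,400:]
def px(u,v):return 335+(u+.5)/5-.5,195+(v+.5)/5-.5
for z in(0.006,.012):
  L,Bt,Rt=[ray("side",*px(*k),z) for k in((32,268),(168,345),(237,210))]
  d=Bt-L;e=Rt-Bt
  print(z,np.linalg.norm(d),np.degrees(np.arctan2(d[1],d[0])),np.linalg.norm(e),np.degrees(np.arctan2(e[1],e[0]))-90,'centre',(L+Rt)/2)
m=(b.min(2)>205).astype(np.uint8); n,lab,st,ce=cv2.connectedComponentsWithStats(m)
for i in range(1,n):
  if st[i,4]>300: print(st[i],ce[i])
i=max((i for i in range(1,n) if ce[i][0]<140 and ce[i][1]<160),key=lambda i:st[i,4]); M=(lab==i)
M=cv2.morphologyEx(M.astype(np.uint8),cv2.MORPH_CLOSE,np.ones((9,9)))
cs=manip.calibration("side")
def render(x,y,yaw,t):
  a=np.radians(yaw);X=np.array([np.cos(a),np.sin(a),0]);Y=np.array([-X[1],X[0],0]);P=[]
  for th in np.linspace(0,6.28,40):
    for k in(0,t):
      q=proj("s",np.array([x,y,.165])+k*X+.027*(np.cos(th)*Y+np.sin(th)*np.array([0,0,1])),cs);P.append([(q[0]-335+.5)*5-.5,(q[1]-195+.5)*5-.5])
  I=np.zeros((400,400),np.uint8);cv2.fillConvexPoly(I,cv2.convexHull((np.array(P)*16).astype(np.int32)),1,shift=4);return I
for yaw in(-12,-15,-18,-21,-24):
  best=min((( (render(.645+dx,dy,yaw,t)!=M).sum(),.645+dx,dy,t) for dx in np.arange(-.012,.0121,.002) for dy in np.arange(-.012,.0121,.002) for t in(.004,.008,.012)),key=lambda r:r[0]); print(yaw,np.round(best,4),M.sum())
```

```text
0.006 0.09722798482838246 -16.569988288581367 0.10242345574020092 -12.725927095994592 centre [ 0.68123082 -0.00910583  0.006     ]
0.012 0.09681663127157628 -16.569988288581378 0.10199012111032593 -12.72592709599462 centre [ 0.68135671 -0.0116931   0.012     ]
[ 79  63  39  58 947] [96.98099261 89.8563886 ]
-12 [7.72e+02 6.41e-01 8.00e-03 4.00e-03] 947
-15 [9.03e+02 6.41e-01 8.00e-03 4.00e-03] 947
-18 [1.042e+03 6.430e-01 1.200e-02 4.000e-03] 947
-21 [1.191e+03 6.430e-01 1.000e-02 4.000e-03] 947
-24 [1.324e+03 6.450e-01 1.200e-02 4.000e-03] 947
```

```bash
python3 - <<'E'
from h import *
b=cv2.imread("pics/m.png")[:,400:]
cs=manip.calibration("side")
def render(x,y,yaw,t):
  a=np.radians(yaw);X=np.array([np.cos(a),np.sin(a),0]);Y=np.array([-X[1],X[0],0]);P=[]
  for th in np.linspace(0,6.28,40):
    for k in(0,t):
      q=proj("s",np.array([x,y,.165])+k*X+.027*(np.cos(th)*Y+np.sin(th)*np.array([0,0,1])),cs);P.append([(q[0]-335+.5)*5-.5,(q[1]-195+.5)*5-.5])
  I=np.zeros((400,400),np.uint8);cv2.fillConvexPoly(I,cv2.convexHull((np.array(P)*16).astype(np.int32)),1,shift=4);return I
hsv=cv2.cvtColor(b,cv2.COLOR_BGR2HSV); print(b[100,60],b[130,85],b[80,110],b[100,95])
# ring is neutral white, bench bluish-grey: use blue-red difference + brightness
S=b.astype(int); m=((S[...,0]-S[...,2]<8)&(S.min(2)>165)).astype(np.uint8)
n,lab,st,ce=cv2.connectedComponentsWithStats(m)
i=lab[100,95]; print(st[i],ce[i]); M=(lab==i)
for yaw in(-10,-13,-15,-18):
  best=min((( (render(.645+dx,dy,yaw,t)!=M).sum(),.645+dx,dy,t) for dx in np.arange(-.012,.0121,.002) for dy in np.arange(-.012,.0121,.002) for t in(.004,.008,.012)),key=lambda r:r[0]); print(yaw,np.round(best,4),M.sum())
E
python3 goal.py .4537 .3069 .182 -80.4 .455 .15 .182 -92 .458 .0235 .182 -100
```

```text
[186 187 179] [170 176 177] [227 227 227] [237 237 235]
[    0     0   341   400 42611] [181.672432   136.31944803]
-10 [4.1164e+04 6.3700e-01 6.0000e-03 8.0000e-03] 42611
-13 [4.1001e+04 6.3700e-01 6.0000e-03 8.0000e-03] 42611
-15 [4.0949e+04 6.3700e-01 6.0000e-03 8.0000e-03] 42611
-18 [4.0811e+04 6.3900e-01 4.0000e-03 4.0000e-03] 42611
[-0.02 -0.09 -7.33] [ 0.07 -0.02  0.  ]
[15.47  2.4  -7.32] [ 0.06 -0.02 11.6 ]
[27.99  4.21 -7.32] [ 0.06 -0.03 19.6 ]
```

Run:
```python
from h import *
def ext(x,y,t,yaw=-14.6):
  a=np.radians(yaw);X=np.array([np.cos(a),np.sin(a),0]);Y=np.array([-X[1],X[0],0]);o=[]
  for k in(0,t):
    P=np.array([(proj("side",np.array([x,y,.165])+k*X+.027*(np.cos(th)*Y+np.sin(th)*np.array([0,0,1])))-[335,195]+.5)*5-.5 for th in np.linspace(0,6.28,60)])
    o.append((P.min(0).round(),P.max(0).round(),P[P[:,1].argmin()].round(),P[P[:,1].argmax()].round()))
  return o
for xy in((.645,0),(.640,.002),(.645,.004)): print(xy,ext(*xy,.008))
b=cv2.imread("pics/m.png")[:,400:]
for v in(65,80,95,103,110,125,140): print(v,b[v,55:150:5].min(1))
```

```text
(0.645, 0) [(array([76., 60.]), array([120., 144.]), array([118.,  60.]), array([ 77., 144.])), (array([88., 66.]), array([132., 150.]), array([131.,  66.]), array([ 89., 150.]))]
(0.64, 0.002) [(array([68., 55.]), array([112., 139.]), array([111.,  55.]), array([ 69., 139.])), (array([80., 61.]), array([125., 145.]), array([123.,  61.]), array([ 82., 145.]))]
(0.645, 0.004) [(array([77., 54.]), array([121., 138.]), array([120.,  54.]), array([ 79., 138.])), (array([90., 60.]), array([134., 144.]), array([132.,  60.]), array([ 91., 144.]))]
65 [167 166 167 166 161 163 165 164 165 177 202 216 213 191 174 173 176 174
 174]
80 [179 181 179 178 179 179 181 194 219 235 239 227 177 119 131 164 176 181
 181]
95 [178 180 179 179 181 190 213 231 238 227 182 111  56  38  41  42  47  51
  66]
103 [179 178 177 180 186 204 223 236 229 187 113  58  51  51  47  48  49  45
  34]
110 [176 178 178 179 190 209 223 227 200 133  62  42  48  50  51  47  45  40
  35]
125 [180 181 180 177 181 190 190 154  80  36  25  32  37  38  39  38  41  60
  99]
140 [177 174 170 152 134 130 123 119  95  58  38  23  24  34  26  41  92 138
 158]
```

```bash
python3 -m pendant '{"linear":[[0,0,-1],[0,0.3,-2.3],[0,0.8,-3.7],[0,1.3,-5],[0.8,1.8,-6.1],[2,2.3,-6.8],[3.5,2.8,-7],[5.5,3.2,-7],[7.5,3.6,-7],[9.5,4,-7]],"rotation":[[0,0,0],[0,0,0],[0,0,0],[0,0,0],[0,0,0],[0,0,0],[0,0,0.5],[0,0,1.5],[0,0,3],[0,0,4.5]],"grip":[0.6,0.6,0.6,0.6,0.6,0.6,0.6,0.6,0.6,0.6]}'
python3 goal.py .425 .12 .18 -92 .43 .043 .18 -100
```

```text
time: 10.6
tool_pos: [0.4297, 0.2058, 0.181]
tool_rot: [-0.001, 0.738, -0.675, 0.001]
contact_force: [0.5, -0.8, -0.9]
gripper_width: 0.418
[8.5  1.22 0.1 ] [-0.12  0.03  7.07]
[16.22  1.4   0.09] [-0.11  0.04 15.07]
```

```bash
python3 -m pendant '{"linear":[[2,0.3,0],[4,0.6,0],[6,0.9,0],[8,1.2,0],[10,1.3,0],[12,1.4,0],[13.8,1.4,0],[15.2,1.4,0],[16,1.4,0],[16.2,1.4,0]],"rotation":[[0,0,1],[0,0,3],[0,0,5],[0,0,7],[0,0,9],[0,0,11],[0,0,13],[0,0,14.5],[0,0,15],[0,0,15]],"grip":[0.6,0.6,0.6,0.6,0.6,0.6,0.6,0.6,0.6,0.6]}'
python3 goal.py .4687 .0365 .1795 -100
```

```text
time: 11.43
tool_pos: [0.4304, 0.0429, 0.1805]
tool_rot: [0.001, -0.643, 0.766, -0.001]
contact_force: [-1.0, -0.2, -0.7]
gripper_width: 0.421
[-0.04 -3.88  0.1 ] [-0.1   0.01  0.02]
```

```bash
python3 -m pendant '{"linear":[[0,-0.5,0],[0,-1.2,0],[0,-1.9,0],[0,-2.5,0],[0,-3,0],[0,-3.4,0.1],[0,-3.7,0.1],[0,-3.9,0.1],[0,-3.9,0.1],[0,-3.9,0.1]],"rotation":[[0,0,0],[0,0,0],[0,0,0],[0,0,0],[0,0,0],[0,0,0],[0,0,0],[0,0,0],[0,0,0],[0,0,0]],"grip":[0.6,0.6,0.6,0.6,0.6,0.6,0.6,0.6,0.6,0.6]}'
python3 - <<'E'
from h import *
s=manip.state();print(s["tool_pos"])
a=manip.grab_frame("scene")[:,:,::-1];b=manip.grab_frame("side")[:,:,::-1];w=manip.grab_frame("wrist")[:,:,::-1]
f=[.582,.0165,.165]
for n in("scene","side","wrist"): print(n,proj(n,f))
def blue(I):
    h=cv2.cvtColor(I,cv2.COLOR_BGR2HSV);m=((h[...,0]>82)&(h[...,0]<105)&(h[...,1]>90)).astype(np.uint8)
    n,l,st,ce=cv2.connectedComponentsWithStats(m);i=1+st[1:,4].argmax();return st[i],ce[i].round(1)
for I in(a,b,w): print(blue(I))
u,v=proj("scene",f).astype(int)
A=cv2.resize(a[v-35:v+45,u-40:u+40],(400,400),interpolation=cv2.INTER_CUBIC)
B=cv2.resize(b[180:260,300:380],(400,400),interpolation=cv2.INTER_CUBIC)
W=cv2.resize(w[:160],(640,160)); W=np.hstack([W,np.zeros((160,160,3),np.uint8)])
cv2.imwrite("pics/f.png",np.vstack([np.hstack([A,B]),W]))
E
```

```text
time: 12.27
tool_pos: [0.4684, 0.0371, 0.1782]
tool_rot: [-0.0, -0.644, 0.765, 0.0]
contact_force: [-0.4, -0.4, -1.2]
gripper_width: 0.418
[0.46838304 0.03708939 0.17820851]
scene [320.00921854 178.66799976]
side [334.36342796 204.99435794]
wrist [321.074741    21.74181666]
(array([315, 174,   9,  11,  53], dtype=int32), array([318.3, 178.3]))
(array([332, 204,   1,   2,   2], dtype=int32), array([332. , 204.5]))
(array([ 288,    0,   67,   64, 3521], dtype=int32), array([320.5,  27.8]))
```

View pics/f.png

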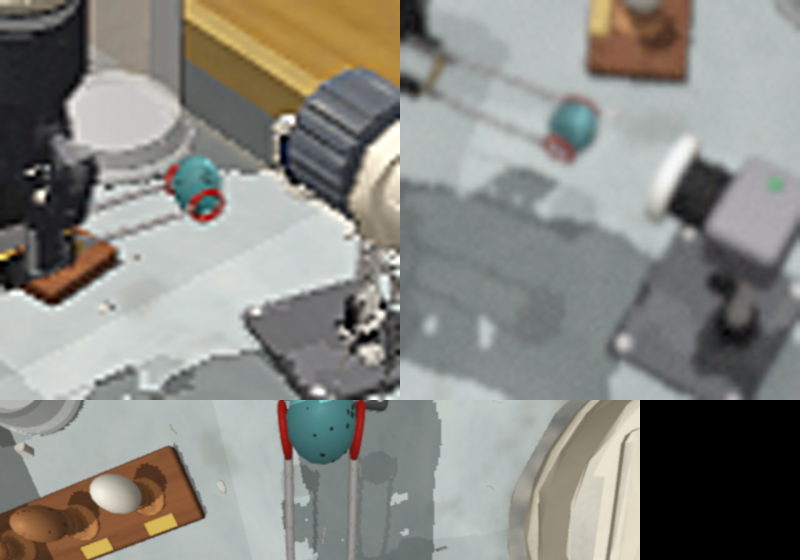

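```bash
python3 -m pendant '{"linear":[[0,0,0],[0,0,0],[0,0,0],[0,0,0],[0,0,0],[0,0,0],[0,0,0],[0,0,0],[0,0,0],[0,0,0]],"rotation":[[0,0,0],[0,0,0],[0,0,0],[0,0,0],[0,0,0],[0,0,0],[0,0,0],[0,0,0],[0,0,0],[0,0,0]],"grip":[0.6,0.6,0.6,0.6,0.6,0.6,0.6,0.6,0.6,0.6]}'
python3 -c "
from plant import manip
print(abs(manip.state()['joint_vel']).max()); print(manip.job_done())"
```

```text
time: 13.25
tool_pos: [0.4685, 0.037, 0.1783]
tool_rot: [0.0, -0.643, 0.765, 0.0]
contact_force: [0.2, 0.3, -1.2]
gripper_width: 0.42
0.0014560099075712717
the job is handed in; nothing more can be done
None
```

I picked up the tongs by their pads, closed the rings round the blue egg, lifted it out of its cup and brought it to the camera. I handed the job in at about 13 s with the egg still held there. The hand-in reports no verdict.

- **Position:** in the last side and scene pictures the egg lay within about 1 pixel (2–3 mm) of my computed focus point.
- **Grip:** the fingers were holding at an opening of 0.42, against 0.60 with the tongs half open, so the tongs should be shut or nearly so. I had no reading of the tongs' joint or of the force on the egg.
- **Steadiness:** the arm was still, with joint speeds under 0.002 rad/s.
- **Other eggs:** the brown and white eggs could still be seen in their cups in the last picture.

**What remains uncertain:** the position of the lens glass comes mostly from the side camera, because the grinder's knob partly hid the lens from the scene camera. Two attempts to fit the ring light automatically failed, so I placed it by eye and from its base corners. My estimates of its front varied by about 6 mm, and the limit is 15 mm.

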